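# Get the reel and float out from under the tackle trays

### The arm

A 7-joint arm with a two-finger parallel gripper is mounted at the origin on the work surface. World frame = base frame: x ahead of the robot, y to its left, z up, the work surface at z = 0. Lengths are in mm, angles in rad, forces in N, time in s.
With the tool pointing down it reaches from about 400 to 875 mm from the base axis. Payload 4.4 kg.
Tool frame: the origin (TCP) lies between the finger pads, 19 mm behind the fingertips; this is the grasp point; z points along the fingers, y is the line along which they close (so a half turn about z gives the same grasp; the last joint's range is limited). The gripper opens to 85 mm and grips with 20 to 120 N. Pads are 22 mm wide; open, the fingers measure 114 mm over their backs; the gripper's body (76 mm by 85 mm) begins 54 mm behind the grasp point. The pads swing forward as they close: fully open they stand 13 mm farther back than shut.
Start: joints at [-1.272, 0.628, 0.038, 1.517, -0.027, 0.996, -0.02], TCP at [231.873, 607.25, 250.013] pointing down, gripper open.
Joint ranges: [-3.06, 3.06], [-0.37, 2.12], [-1.25, 1.32], [0.18, 2.47], [-1.1, 4.24], [0.23, 1.98], [-2.94, 2.94]. Speed limits (rad/s): [2.57, 2.57, 3.14, 3.14, 3.14, 3.14, 3.14].

### API

Orientations are given as [roll, pitch, yaw] about the fixed x, y, z axes, in that order (R = Rz(yaw) Ry(pitch) Rx(roll)).
In Python, from cell import ctrl gives the robot as it stands.
- The arm moves only by the tool carry_out, never from a script. Its argument "deltas" is one flat list of numbers, 7 for each row, row after row: the turn, a rotation vector about the tool's x, y, z in degrees, then the shift along the tool's x, y, z in m, then the closure, from -1 (fully open) to 1 (shut). In form: [wx, wy, wz, dx, dy, dz, claw, wx, wy, wz, dx, dy, dz, claw, ...]. A call has 1 to 12 rows; each row shifts and turns the commanded pose from where the row before left it, along the tool's axes as they then stand; what a row does not reach is not made up. A row lasts 1/8 s, in which the tool goes at most 62.5 mm and 10.7 degrees, less where a joint would pass 70% of its speed; a pose out of reach is approached as far as the arm can. A call with a gripper value outside its range is refused whole. The fingers move at their own pace and stop on an object; the grip force is fixed at half the most. Time passes only in rows, so rows that do not move let the fingers close. It gives the time, the measured TCP pose, the force, the opening and the grip force at its end, in the units of the state.
- ctrl.read_state(): the state, without advancing time (a new reading comes with each control period).
- ctrl.get_image(name): name is "side" or "top" or "wrist"; returns the picture (420x560x3 uint8, red, green, blue); there is no depth.
- ctrl.calibration(name): a dict with "mtx" (3x3 intrinsics, pixels), "R" (3x3) and "t" (3): a world point X has camera coordinates R X + t. Camera axes: x right, y down, z forward; pixel columns grow to the right and rows downward; lengths in mm; the calibration is good to about 2 mm. A picture is of the moment at which its call begins: read the wrist's pose just before it. calibration takes no time and is no camera call; for the wrist camera it gives the pose at the moment of the call.
- ctrl.finish_job(): hands the job in; it is judged then, once.
The state is a dict: "clock": time; "qpos": joint angles; "qd": joint speeds; "tau": joint torques, N m; "eef_pos": TCP position; "tool_rot": TCP orientation; "force": force on the tool from outside, world axes, zero at the start; "torque": the same for the moment, N m; "width": finger opening in mm; "gripper_force": force on a finger pad.
Only numpy, scipy, OpenCV 4.12 (cv2) and the standard library are available. Lean on these libraries where they do the work, as an engineer would, in place of code of your own. Each camera call takes 0.05 s, during which the arm holds its last target. There are 200 camera calls.

### The job

Lift both trays out of the tackle box and lay them side by side on the blue mat, then take out what lies beneath: the orange reel goes flat on the middle of the round cork pad, and the red float goes into the free pair of notches of the wooden rack, alongside the blue float and level with it. After that put each tray back in the box in the place it came from. Keep the trays level, and do not disturb the blue float or the dish of sinkers.

Things in the scene. Friction and masses are not known exactly. Their poses are not given: they have to be found in the camera images.
- tackle_box: Olive tackle box, fixed, open: outside 218 (x) by 308 (y) by 110 mm high, inside 210 by 300, floor 6 mm thick; origin under its centre. Clips at -x; lid folded back at +x, under z = 115, to x = 320. Four corner ledges (25 mm deep, |x| over 40), tops at z = 70, carry two trays along y, centres near x = -60 (front) and +60 (back), 44 apart; reel and red float lie in the well below
- sinker_tray: Black loose tray holding lead-grey sinkers (fixed in it), 75 (x) by 280 (y), walls 35 mm high, 0.28 kg; origin under its centre. Upright grip fin in the middle, 10 mm thick (x), 74 long, top at z = 69: pinch it across x, TCP near z = 52. In the box about 10 mm is free at each end, 8 mm at the long wall. Starts at the front or back of the box and must return there
- lure_tray: Cream-white loose tray with coloured lures (fixed in it); shape, size, origin, axes and grip fin as the sinker tray. Starts in the box's other tray place and must return there
- reel: Orange fishing reel lying flat on the well's floor: a disc 60 mm across, 34 mm thick, 0.18 kg; origin: centre of the underside, z up. A small black knob stands on top (to z = 48, at x = 19 mm); a black foot sticks out of the rim at +y, to y = 44 mm, 52 mm wide. Grip the disc across x
- red_float: Wooden float, half bare wood, half red, in the well, lying across the gap between the trays: body 50 mm long, 28 mm thick, flattened so that it does not roll easily, on a dowel 8 mm thick, 136 mm long over all. Origin: centre of the body on its axis, 14 mm above what it lies on; x along the dowel to the red end. Grip the body across y
- side_mat: Navy blue ribbed rubber mat, fixed, 300 (x) by 200 (y) by 3 mm, left or right of the box: the side area, with room for both trays side by side, lengthways along its x. Origin: centre of its underside
- cork_pad: Round cork pad, fixed, 100 mm across, 5 mm thick; origin: centre of its underside
- float_rack: Wooden rack, fixed: base 150 (x) by 112 (y) by 6 mm, origin under its centre; two notched rails 8 mm thick along x at y = -45 and +45. A float lies along y, either way round, dowel in one notch of each rail, body hanging between them, axis at z = 42. Notches at x = -40 (free, for the red float) and x = +40 (blue float), 29 mm wide at the top; peaks at z = 50
- blue_float: Wooden float like the red one, half bare wood, half blue, lying loose in the rack; leave it alone. Origin and axes as the red float
- sinker_dish: White ceramic dish of lead shot, 100 mm across, 30 mm high, loose, standing beyond the rack; leave it alone. Origin: centre of its underside
Mind the look-alikes: they are no part of the job. What is shaped like the red_float but green or pink is not meant.

How it is judged:
By the outcome, as a careful person would: the job done as asked, in the order asked, and still so for the second after the job is handed in, with the robot touching nothing.
It also fails if it takes over 147 s, if anything falls off the work surface, if the arm or the gripper's body presses on something with over 40 N, if the wrist force passes 120 N, or if a joint passes its speed limit or range.

## Working session

There is one attempt and no reset: what is moved stays moved. The work goes in short steps, Python scripts to look and compute and a tool call to move; the robot and the scene stay as the last step left them, time stands still between calls to the robot, and variables do not carry over. Pictures are saved under pics/ and viewed, at most 14 in all, crops included, and the job is handed in when it is done.

Besides the shell and the picture viewer there is one more tool, called after ">>>" in YAML: its name, and indented under it one key for each argument. carry_out: Moves the arm, as the interface text tells. Its arguments: {"type":"object","properties":{"deltas":{"type":"array"}},"required":["deltas"]}

```bash
ls; mkdir -p pics; python3 - <<'E'
from cell import ctrl
import cv2,numpy as np
s=ctrl.read_state();print({k:np.round(v,3).tolist() for k,v in s.items()})
for n in("top","side"):
    cv2.imwrite(f"pics/{n}0.png",ctrl.get_image(n)[:,:,::-1]);c=ctrl.calibration(n)
    print(n,np.round(c["mtx"],1).tolist(),np.round(c["R"],3).tolist(),np.round(c["t"]).tolist(), np.round(-c["R"].T@c["t"]))
E
```

```text
pics
{'clock': 0.0, 'qpos': [-1.272, 0.629, 0.038, 1.518, -0.027, 0.996, -0.02], 'qd': [-0.001, 0.0, -0.0, 0.002, 0.001, 0.0, 0.001], 'tau': [-0.0, -56.339, 1.227, -19.343, 0.011, 0.011, -0.0], 'eef_pos': [231.642, 606.688, 249.098], 'tool_rot': [-3.14, 0.0, 2.777], 'force': [-0.809, 0.198, -0.275], 'torque': [-0.006, 0.034, -0.008], 'gripper_force': 0.0, 'width': 85.671}
top [[529.5, 0.0, 286.7], [0.0, 529.5, 213.8], [0.0, 0.0, 1.0]] [[-0.027, -1.0, -0.008], [-0.986, 0.028, -0.167], [0.167, 0.003, -0.986]] [38.0, 498.0, 1285.0] [ 277.   20. 1351.]
side [[391.1, 0.0, 285.8], [0.0, 391.1, 210.0], [0.0, 0.0, 1.0]] [[-0.978, -0.207, -0.013], [-0.119, 0.614, -0.78], [0.17, -0.761, -0.626]] [504.0, 118.0, 941.0] [348. 749. 688.]
```

View pics/top0.png

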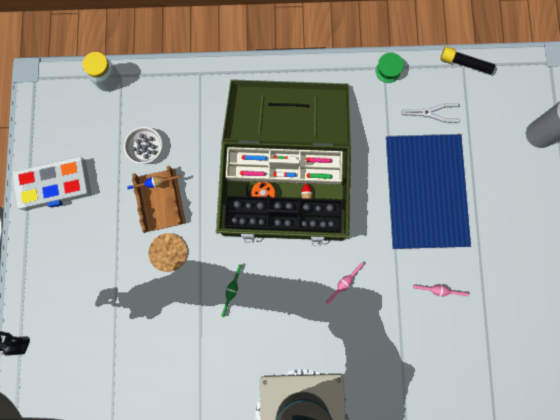

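View pics/side0.png

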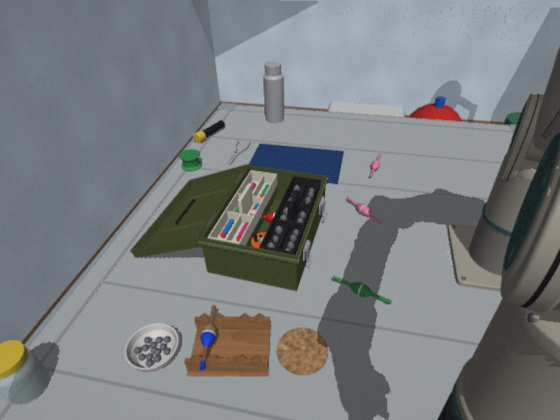

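The top view shows the sinker tray at the front of the box (285,213), the lure tray at the back (285,165), the orange reel at (263,190) and the red float at (306,192) in the gap. The mat is at (428,190), the rack at (158,200), the cork at (168,252), the blue float at (153,184) and the dish at (144,145).
Look-alikes for the red float are green (232,290), pink (345,284), pink (441,290) and the blue one in the rack. I choose (306,192), the red and wood one in the well.

```bash
cat > h.py <<'E'
from cell import ctrl
import cv2,numpy as np
from scipy.spatial.transform import Rotation as Ro
def ray(c,p,z):
    "pixel(s) -> world points on plane z"
    p=np.atleast_2d(np.float64(p)); d=np.c_[p,np.ones(len(p))]@np.linalg.inv(c["mtx"]).T@c["R"]
    o=-c["R"].T@c["t"]; return o+d*((z-o[2])/d[:,2])[:,None]
def proj(c,X):
    q=(np.atleast_2d(X)@c["R"].T+c["t"])@c["mtx"].T; return q[:,:2]/q[:,2:]
def two(c1,p1,c2,p2):
    P=[c["mtx"]@np.c_[c["R"],c["t"]] for c in(c1,c2)]
    X=cv2.triangulatePoints(P[0],P[1],np.float64(p1).reshape(2,1),np.float64(p2).reshape(2,1)).ravel(); return X[:3]/X[3]
def blobs(im,lo,hi,amin=60):
    h=cv2.cvtColor(im,cv2.COLOR_RGB2HSV); m=cv2.inRange(h,np.array(lo),np.array(hi))
    cs,_=cv2.findContours(m,cv2.RETR_EXTERNAL,cv2.CHAIN_APPROX_NONE)
    return sorted([c for c in cs if cv2.contourArea(c)>amin],key=cv2.contourArea)[::-1]
def snap(n,f=None):
    c=ctrl.calibration(n); im=ctrl.get_image(n)
    if f: cv2.imwrite(f"pics/{f}.png",im[:,:,::-1])
    return im,c
def go(x,y,z,yaw=None):
    "needed shift (m) and turn (deg) in the tool frame"
    s=ctrl.read_state(); R=Ro.from_euler("xyz",s["tool_rot"])
    d=R.inv().apply(np.array([x,y,z])-s["eef_pos"])/1000
    w=np.zeros(3) if yaw is None else (R.inv()*Ro.from_euler("xyz",[np.pi,0,yaw])).as_rotvec(degrees=True)
    print("pos",s["eef_pos"].round(1),"rot",s["tool_rot"].round(3),"shift",d.round(4),"turn",w.round(2)); return d,w
E
python3 - <<'E'
from h import *
im=cv2.imread("pics/top0.png")[:,:,::-1].copy();c=ctrl.calibration("top")
B=lambda lo,hi,z,k=1,n="":[print(n,cv2.contourArea(b),(lambda r:(np.round(r[0]),np.round(r[1]),round(r[2])))(cv2.minAreaRect(ray(c,b[:,0],z)[:,:2].astype(np.float32)))) for b in blobs(im,lo,hi)[:k]]
B((105,150,40),(125,255,140),3,1,"mat")
B((8,90,90),(22,220,255),5,4,"cork")
B((5,120,40),(22,255,255),20,4,"rack")
B((0,200,150),(12,255,255),30,5,"orange")
B((20,20,170),(35,90,255),105,3,"cream")
for p in [(223,145),(346,150),(348,237),(219,233)]: print("rim",ray(c,p,110).round())
w=ctrl.calibration("wrist");s=ctrl.read_state()
R=Ro.from_euler("xyz",s["tool_rot"]).as_matrix()
print("cam in tool",R.T@(-w["R"].T@w["t"]-s["eef_pos"]),"axes",(R.T@w["R"].T).round(2).tolist(),w["mtx"].round().tolist())
E
```

```text
mat 8199.0 (array([ 557., -342.]), array([195., 295.]), 90)
cork 25845.0 (array([869.,  16.]), array([ 554., 1540.]), 4)
cork 1455.0 (array([558., 344.]), array([158., 104.]), 11)
cork 1085.0 (array([414., 331.]), array([95., 95.]), 0)
cork 283.5 (array([574.,  85.]), array([60., 40.]), 88)
rack 27866.0 (array([809.,  40.]), array([1530.,  576.]), 88)
rack 2275.0 (array([553., 350.]), array([154., 119.]), 10)
rack 1033.0 (array([414., 326.]), array([92., 91.]), 0)
rack 326.0 (array([569.,  84.]), array([64., 42.]), 88)
orange 175.0 (array([567.,  84.]), array([59., 37.]), 88)
orange 105.0 (array([589., 573.]), array([24., 34.]), 10)
orange 104.0 (array([614., 691.]), array([24., 35.]), 11)
orange 103.0 (array([636., 583.]), array([24., 35.]), 10)
cream 1314.5 (array([68.,  6.]), array([180.,  91.]), 90)
cream 935.5 (array([610.,  28.]), array([279.,  76.]), 86)
rim [[661. 174. 110.]]
rim [[ 640. -124.  110.]]
rim [[ 428. -119.  110.]]
rim [[446. 185. 110.]]
cam in tool [  77.20804785    1.34584904 -123.29009112] axes [[0.0, -0.95, -0.3], [1.0, 0.0, 0.0], [-0.0, -0.3, 0.95]] [[373.0, 0.0, 273.0], [0.0, 373.0, 204.0], [0.0, 0.0, 1.0]]
```

```bash
python3 -c "
from h import *
go(545,20,330,1.50)"
```

```text
pos [231.7 606.8 249.2] rot [-3.14   0.     2.777] shift [-0.502  -0.4365 -0.0801] turn [-8.000e-02  6.000e-02  7.316e+01]
```

>>> carry_out:
  deltas: [0,0,0,-0.042,-0.0364,-0.008,-1,0,0,0,-0.042,-0.0364,-0.008,-1,0,0,0,-0.042,-0.0364,-0.008,-1,0,0,0,-0.042,-0.0364,-0.008,-1,0,0,0,-0.042,-0.0364,-0.008,-1,0,0,0,-0.042,-0.0364,-0.008,-1,0,0,0,-0.042,-0.0364,-0.008,-1,0,0,0,-0.042,-0.0364,-0.008,-1,0,0,0,-0.042,-0.0364,-0.008,-1,0,0,0,-0.042,-0.0364,-0.008,-1,0,0,0,-0.042,-0.0364,0,-1,0,0,0,-0.042,-0.0364,0,-1]

```text
clock: 1.6
eef_pos: [547.4, 17.8, 329.9]
tool_rot: [3.141, -0.0, 2.777]
force: [1.4, 0.2, -0.6]
width: 85.6
gripper_force: 0.0
```

>>> carry_out:
  deltas: [0,0,10.5,0,0,0,-1,0,0,10.5,0,0,0,-1,0,0,10.5,0,0,0,-1,0,0,10.5,0,0,0,-1,0,0,10.5,0,0,0,-1,0,0,10.5,0,0,0,-1,0,0,10.2,0,0,0,-1,0,0,0,0,0,0,-1,0,0,0,0,0,0,-1]

```text
clock: 2.72
eef_pos: [546.7, 19.5, 329.8]
tool_rot: [-3.141, 0.0, 1.502]
force: [-0.0, 0.3, -0.5]
width: 85.3
gripper_force: 0.0
```

```bash
python3 -c "
from h import *
go(545,20,330,1.50)
im,c=snap('wrist','w1'); np.savez('pics/w1.npz',**c)"
```

```text
pos [546.7  19.5 329.8] rot [-3.141  0.     1.502] shift [ 0.0004 -0.0018 -0.0002] turn [-0.03  0.    0.14]
```

View pics/w1.png

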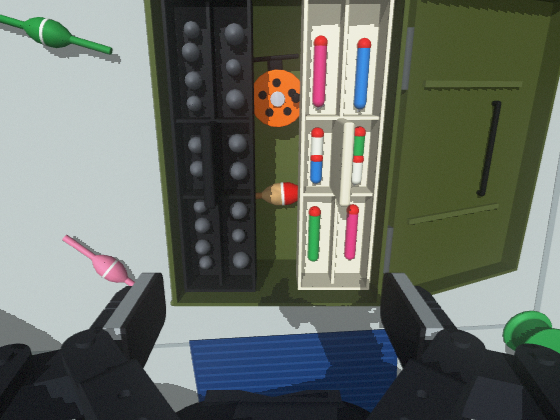

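The wrist view shows the lure tray fin at about (347,164), the sinker tray fin at about (208,165), the reel at (277,98) and the red/wood float at (285,194). Choosing these is confirmed. I'll take a second viewpoint for stereo.

>>> carry_out:
  deltas: [0,0,0,0.03,0,0,-1,0,0,0,0.03,0,0,-1,0,0,0,0,0,0,-1,0,0,0,0,0,0,-1,0,0,0,0,0,0,-1]

```text
clock: 3.4
eef_pos: [551.1, 77.8, 330.1]
tool_rot: [3.141, 0.001, 1.498]
force: [0.6, -0.3, -0.1]
width: 85.5
gripper_force: 0.0
```

```bash
python3 -c "
from h import *
go(545,20,330,1.50)
im,c=snap('wrist','w2'); np.savez('pics/w2.npz',**c)
a=cv2.imread('pics/w1.png')[110:220,170:390]; b=im[:,:,::-1]
b=b[160:290,170:390]
a=cv2.resize(a,None,fx=2.2,fy=2.2,interpolation=cv2.INTER_CUBIC);b=cv2.resize(b,None,fx=2.2,fy=2.2,interpolation=cv2.INTER_CUBIC)
cv2.imwrite('pics/fins.png',np.clip(np.vstack([a,b])*1.0*1.6,0,255).astype('u1'))"
```

```text
pos [551.1  77.8 330.1] rot [3.141e+00 1.000e-03 1.498e+00] shift [-0.0581 -0.0019  0.0002] turn [ 0.01  0.03 -0.14]
```

View pics/fins.png

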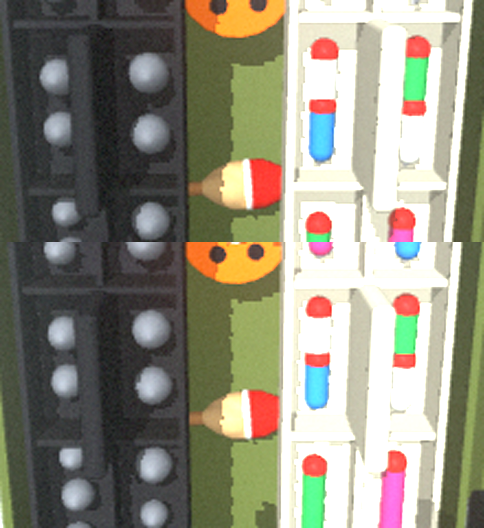

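```bash
python3 - <<'E'
from h import *
c1=dict(np.load('pics/w1.npz'));c2=dict(np.load('pics/w2.npz'))
f1=lambda x,y:(170+x/2.2,110+y/2.2); f2=lambda x,y:(170+x/2.2,160+(y-242)/2.2)
for n,a,b in [("cream near",(386,209),(376,470)),("cream far",(387,28),(374,296)),("blk near",(87,213),(94,476)),("blk far",(78,37),(86,318)),("float red tip",(281,186),(280,417)),("float white band",(253,183),(246,413))]:
    print(n,two(c1,f1(*a),c2,f2(*b)).round(1),ray(c1,f1(*a),139)[0].round(1),ray(c2,f2(*b),139)[0].round(1))
# tray rim edges, cream: mask outline in w1,w2
for i,c in((1,c1),(2,c2)):
    im=cv2.imread(f'pics/w{i}.png')[:,:,::-1].copy()
    h=cv2.cvtColor(im,cv2.COLOR_RGB2HSV); m=cv2.inRange(h,np.array((12,8,150)),np.array((40,110,255)))
    m=cv2.morphologyEx(m,cv2.MORPH_OPEN,np.ones((3,3)));m[:,:280]=0
    cs=max(cv2.findContours(m,0,1)[0],key=cv2.contourArea)
    r=cv2.minAreaRect(ray(c,cs[:,0],105)[:,:2].astype(np.float32)); print(i,np.round(r[0],1),np.round(r[1],1),r[2])
E
```

```text
cream near [610.3  -7.  135.7] [610.   -5.9 139. ] [609.5  -5.2 139. ]
cream far [615.9  62.4 108.3] [611.   65.4 139. ] [610.   70.9 139. ]
blk near [4.900e+02 3.000e-01 1.385e+02] [490.    0.5 139. ] [490.1   0.6 139. ]
blk far [495.   69.9 138.3] [494.9  70.  139. ] [495.4  70.1 139. ]
float red tip [574.4 -26.7  25.4] [568.4   6.5 139. ] [570.2  21.9 139. ]
float white band [557.4 -24.8  21.4] [557.3   8.5 139. ] [556.3  24.7 139. ]
1 [609.   26.6] [272.3  70.5] 86.12948608398438
2 [612.2  42.2] [254.   75.3] 86.1148681640625
```

The fins measure as: sinker fin centre (492.5, 35), top z 138.5; lure fin centre (612, 30), top z about 136–139. The box yaw is about -4°. I'll move over the lure fin with the fingers part closed.

```bash
python3 -c "
from h import *
go(612,30,190,1.501);go(612,30,122,1.501)"
```

```text
pos [551.2  77.9 330.2] rot [3.141 0.    1.498] shift [-0.0433  0.0641  0.1402] turn [ 0.01  0.02 -0.2 ]
pos [551.2  77.9 330.2] rot [3.141 0.    1.498] shift [-0.0433  0.0641  0.2082] turn [ 0.01  0.02 -0.2 ]
```

>>> carry_out:
  deltas: [0,0,0,-0.0145,0.0214,0.04,0.15,0,0,0,-0.0145,0.0214,0.04,0.15,0,0,0,-0.0145,0.0214,0.04,0.15,0,0,0,0,0,0.02,0.15,0,0,0,0,0,0,0.15,0,0,0,0,0,0,0.15,0,0,0,0,0,0,0.15]

```text
clock: 4.32
eef_pos: [612.8, 31.4, 191.5]
tool_rot: [3.139, -0.001, 1.5]
force: [0.0, -0.6, 0.0]
width: 36.5
gripper_force: 0.0
```

```bash
python3 -c "
from h import *
go(612,30,122,1.501)
im,c=snap('wrist','w3')"
```

```text
pos [612.8  31.4 191.5] rot [ 3.139e+00 -1.000e-03  1.500e+00] shift [-0.0015 -0.0008  0.0694] turn [ 0.14 -0.03 -0.08]
```

View pics/w3.png

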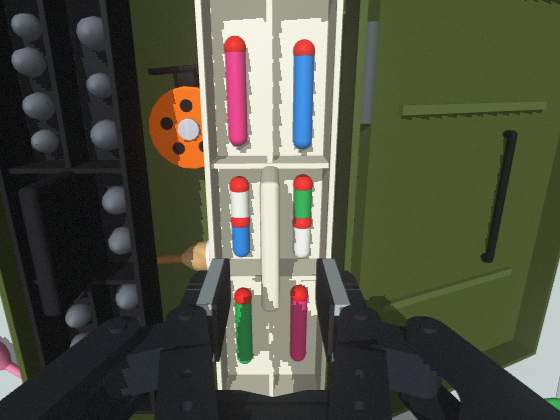

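The fin runs from (270,168) to (270,310), centred between the pads.

```bash
python3 -c "
from h import *
c=ctrl.calibration('wrist'); e=ray(c,[(270,170),(270,309)],139);print(e.round(1)); m=e.mean(0)
go(m[0],m[1],122,1.501)"
```

```text
[[615.1  72.  139. ]
 [609.5  -4.5 139. ]]
pos [612.7  31.5 191.3] rot [ 3.139e+00 -1.000e-03  1.500e+00] shift [ 0.0021 -0.0007  0.0693] turn [ 0.12 -0.03 -0.08]
```

>>> carry_out:
  deltas: [0,0,0,0.002,-0.0007,0.025,0.15,0,0,0,0,0,0.025,0.15,0,0,0,0,0,0.0195,0.15,0,0,0,0,0,0,0.15,0,0,0,0,0,0,1,0,0,0,0,0,0,1,0,0,0,0,0,0,1,0,0,0,0,0,0,1,0,0,0,0,0,0,1]

```text
clock: 5.5
eef_pos: [612.4, 33.3, 121.8]
tool_rot: [3.139, -0.001, 1.499]
force: [-0.4, 0.2, 5.9]
width: 9.3
gripper_force: 60.0
```

>>> carry_out:
  deltas: [0,0,0,0,0,-0.004,1,0,0,0,0,0,-0.01,1,0,0,0,0,0,-0.02,1,0,0,0,0,0,-0.025,1,0,0,0,0,0,-0.025,1,0,0,0,0,0,-0.016,1,0,0,0,0,0,0,1,0,0,0,0,0,0,1]

```text
clock: 6.5
eef_pos: [610.8, 33.5, 219.6]
tool_rot: [-3.14, 0.0, 1.499]
force: [-0.5, -0.1, -3.6]
width: 9.4
gripper_force: 58.8
```

```bash
python3 -c "
from h import *
s=ctrl.read_state();print(s['torque'],s['force'],s['width'])
go(557,-388,220,0)
im,c=snap('side','s1')"
```

```text
[0.05185362 0.03731601 0.01497431] [-0.45981078 -0.12981154 -3.62054338] 9.429326953869808
pos [610.8  33.5 219.6] rot [-3.14   0.     1.499] shift [-4.242e-01 -2.360e-02 -3.000e-04] turn [-8.00e-02  8.00e-02  8.59e+01]
```

View pics/s1.png

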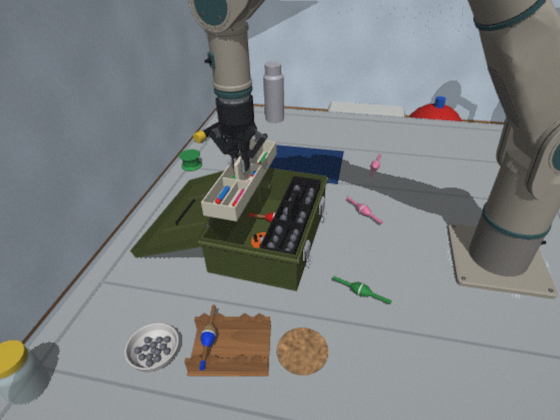

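The side view shows the lure tray lifted level at (240,180). The blue float and dish are untouched. Next I carry it to the mat.

>>> carry_out:
  deltas: [0,0,0,-0.015,-0.001,0,1,0,0,0,-0.03,-0.002,0,1,0,0,0,-0.044,-0.0024,0,1,0,0,0,-0.05,-0.0028,0,1,0,0,0,-0.05,-0.0028,0,1,0,0,0,-0.05,-0.0028,0,1,0,0,0,-0.05,-0.0028,0,1,0,0,0,-0.05,-0.0028,0,1,0,0,0,-0.04,-0.0024,0,1,0,0,0,-0.03,-0.002,0,1,0,0,0,-0.015,-0.0024,0,1,0,0,0,0,0,0,1]

```text
clock: 8.05
eef_pos: [553.7, -388.9, 220.0]
tool_rot: [-3.14, -0.0, 1.497]
force: [-0.6, 0.6, -3.0]
width: 9.3
gripper_force: 58.7
```

>>> carry_out:
  deltas: [0,0,3,0,0,0,1,0,0,6,0,0,0,1,0,0,9,0,0,0,1,0,0,10,0,0,0,1,0,0,10,0,0,0,1,0,0,10,0,0,0,1,0,0,10,0,0,0,1,0,0,10,0,0,0,1,0,0,9,0,0,0,1,0,0,6,0,0,0,1,0,0,3,0,0,0,1,0,0,0,0,0,0,1]

```text
clock: 9.55
eef_pos: [556.1, -385.4, 220.1]
tool_rot: [-3.14, -0.0, 0.001]
force: [0.1, 1.5, -3.7]
width: 9.1
gripper_force: 58.7
```

```bash
python3 -c "
from h import *
go(557,-386,56,0); im,c=snap('top','t1')
for b in blobs(im,(105,150,40),(125,255,140))[:3]: print(cv2.boundingRect(b),cv2.minAreaRect(ray(c,b[:,0],3)[:,:2].astype(np.float32)))
im,c=snap('side')
e=blobs(im,(105,150,30),(125,255,160))[:2]
for b in e: print(cv2.boundingRect(b),cv2.minAreaRect(ray(c,b[:,0],3)[:,:2].astype(np.float32)))
s=cv2.imread('pics/s1.png')[:,:,::-1].copy(); s0=cv2.imread('pics/side0.png')[:,:,::-1].copy()
for b in blobs(s0,(105,150,30),(125,255,160))[:1]: print('side0',cv2.minAreaRect(ray(c,b[:,0],3)[:,:2].astype(np.float32)))
"
```

```text
pos [ 556.1 -385.4  220.1] rot [-3.14e+00 -0.00e+00  1.00e-03] shift [0.0009 0.0009 0.1641] turn [-0.11 -0.    0.08]
(407, 206, 63, 42) ((461.69091796875, -359.9739685058594), (159.03656005859375, 104.3360824584961), 89.68785858154297)
(387, 136, 25, 10) ((692.9872436523438, -277.5749206542969), (22.126142501831055, 65.17736053466797), 1.1145590543746948)
(250, 144, 93, 39) ((554.7687377929688, -340.8268127441406), (190.9386749267578, 295.41644287109375), 89.50198364257812)
side0 ((554.9615478515625, -338.72113037109375), (293.8105773925781, 193.3391876220703), 0.12449605762958527)
```

>>> carry_out:
  deltas: [0,0,0,0,0,0.015,1,0,0,0,0,0,0.03,1,0,0,0,0,0,0.035,1,0,0,0,0,0,0.035,1,0,0,0,0,0,0.025,1,0,0,0,0,0,0.014,1,0,0,0,0,0,0.006,1,0,0,0,0,0,0.003,1,0,0,0,0,0,0,1,0,0,0,0,0,0,1]

```text
clock: 10.9
eef_pos: [555.5, -388.1, 58.3]
tool_rot: [3.141, -0.001, -0.002]
force: [0.1, 1.1, -2.8]
width: 9.0
gripper_force: 58.6
```

>>> carry_out:
  deltas: [0,0,0,0,0,0.002,1,0,0,0,0,0,0.0015,1,0,0,0,0,0,0,1,0,0,0,0,0,0,1]

```text
clock: 11.4
eef_pos: [555.2, -387.7, 54.9]
tool_rot: [-3.141, -0.001, -0.002]
force: [-2.2, 2.0, 6.8]
width: 9.2
gripper_force: 59.9
```

Contact (Fz went up to +6.8). I'll release and rise.

>>> carry_out:
  deltas: [0,0,0,0,0,0,0.2,0,0,0,0,0,0,0.2,0,0,0,0,0,0,0.2,0,0,0,0,0,0,0.2,0,0,0,0,0,-0.02,0.2,0,0,0,0,0,-0.04,0.2,0,0,0,0,0,-0.05,0.2,0,0,0,0,0,-0.045,0.2,0,0,0,0,0,0,0.2,0,0,0,0,0,0,0.2]

```text
clock: 12.65
eef_pos: [555.0, -387.5, 209.7]
tool_rot: [-3.141, -0.001, -0.002]
force: [0.2, 0.8, -0.5]
width: 34.3
gripper_force: 0.0
```

```bash
python3 -c "
from h import *
go(492.5,35.3,200,1.501)
snap('wrist','w4')"
```

```text
pos [ 555.  -387.5  209.7] rot [-3.141e+00 -1.000e-03 -2.000e-03] shift [-0.0633 -0.4227  0.0097] turn [ 2.00e-02 -4.00e-02 -8.61e+01]
```

View pics/w4.png

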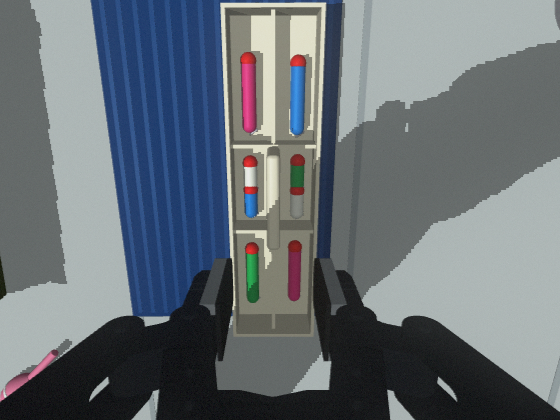

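```bash
python3 -c "
from h import *
c=ctrl.calibration('wrist')
print(ray(c,[(235,335),(314,335),(222,5),(327,5)],38).round(1)); print(ray(c,[(135,316),(180,316),(97,40)],3).round(1))
print('fin',ray(c,[(273,150),(273,248)],72).round(1))
im,c=snap('top')
e=blobs(im,(105,150,40),(125,255,140))[0][:,0]
print(ray(c,e,3).min(0),ray(c,e,3).max(0))
"
```

```text
[[ 411.8 -350.2   38. ]
 [ 411.9 -423.7   38. ]
 [ 687.4 -349.8   38. ]
 [ 687.3 -423.9   38. ]]
[[ 408.3 -244.1    3. ]
 [ 408.4 -290.3    3. ]
 [ 668.5 -242.8    3. ]]
fin [[ 590.3 -385.8   72. ]
 [ 515.6 -385.7   72. ]]
[ 409.79058621 -348.28405575    3.        ] [ 494.31299772 -277.63231524    3.        ]
```

The lure tray lies wholly on the mat (x 411–691, y -350 to -424). Now the sinker tray.

>>> carry_out:
  deltas: [0,0,0,-0.003,-0.0227,0,0.15,0,0,0,-0.0075,-0.05,0,0.15,0,0,0,-0.0075,-0.05,0,0.15,0,0,0,-0.0075,-0.05,0,0.15,0,0,0,-0.0075,-0.05,0,0.15,0,0,0,-0.0075,-0.05,0,0.15,0,0,0,-0.0075,-0.05,0,0.15,0,0,0,-0.0075,-0.05,0,0.15,0,0,0,-0.0075,-0.05,0,0.15,0,0,0,0,0,0,0.15,0,0,0,0,0,0,0.15]

```text
clock: 14.12
eef_pos: [492.6, 34.6, 208.6]
tool_rot: [3.14, 0.001, -0.002]
force: [0.2, -0.6, 1.0]
width: 36.3
gripper_force: 0.0
```

>>> carry_out:
  deltas: [0,0,-9.6,0,0,0,0.15,0,0,-9.6,0,0,0,0.15,0,0,-9.6,0,0,0,0.15,0,0,-9.6,0,0,0,0.15,0,0,-9.6,0,0,0,0.15,0,0,-9.6,0,0,0,0.15,0,0,-9.6,0,0,0,0.15,0,0,-9.6,0,0,0,0.15,0,0,-9.3,0,0,0,0.15,0,0,0,0,0,0,0.15,0,0,0,0,0,0,0.15]

```text
clock: 15.5
eef_pos: [492.9, 33.8, 208.9]
tool_rot: [-3.142, 0.0, 1.496]
force: [0.6, -0.4, -0.3]
width: 36.4
gripper_force: 0.0
```

```bash
python3 -c "
from h import *
go(492.5,35.3,122,1.501)
im,c=snap('wrist')
im=cv2.resize(im[130:330,180:380],None,fx=3,fy=3,interpolation=cv2.INTER_CUBIC)[:,:,::-1]
cv2.imwrite('pics/w5.png',np.clip(im*1.7,0,255).astype('u1'))"
```

```text
pos [492.9  33.8 208.9] rot [-3.142  0.     1.496] shift [ 0.0015 -0.0005  0.0869] turn [-0.    0.02 -0.28]
```

View pics/w5.png

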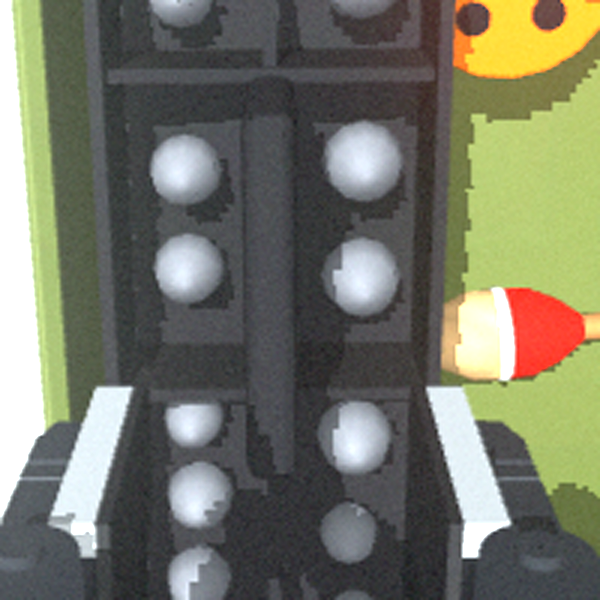

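The black fin runs from (270,158) to (270,288) in full-image pixels, centred between the pads. The red float beyond it is confirmed as red and wood.

```bash
python3 -c "
from h import *
c=ctrl.calibration('wrist'); e=ray(c,[(270,159),(270,288)],139);print(e.round(1)); m=e.mean(0)
go(m[0],m[1],122,1.501)"
```

```text
[[495.3  76.7 139. ]
 [489.6   0.7 139. ]]
pos [492.9  34.2 208.9] rot [-3.142  0.     1.497] shift [ 0.0045 -0.0008  0.0869] turn [-0.    0.03 -0.22]
```

>>> carry_out:
  deltas: [0,0,-0.2,0.004,-0.0006,0.03,0.15,0,0,0,0,0,0.03,0.15,0,0,0,0,0,0.0195,0.15,0,0,0,0,0,0.0075,0.15,0,0,0,0,0,0,0.15,0,0,0,0,0,0,1,0,0,0,0,0,0,1,0,0,0,0,0,0,1,0,0,0,0,0,0,1,0,0,0,0,0,0,1]

```text
clock: 16.8
eef_pos: [492.6, 39.2, 122.5]
tool_rot: [3.141, -0.0, 1.504]
force: [-1.4, 0.3, 6.8]
width: 9.3
gripper_force: 63.2
```

>>> carry_out:
  deltas: [0,0,0,0,0,-0.004,1,0,0,0,0,0,-0.01,1,0,0,0,0,0,-0.02,1,0,0,0,0,0,-0.025,1,0,0,0,0,0,-0.025,1,0,0,0,0,0,-0.016,1,0,0,0,0,0,0,1,0,0,0,0,0,0,1]

```text
clock: 17.8
eef_pos: [491.9, 39.2, 221.6]
tool_rot: [-3.141, 0.0, 1.505]
force: [-0.3, -0.2, -3.3]
width: 9.6
gripper_force: 61.9
```

```bash
python3 -c "
from h import *
go(559,-298,220,0)"
```

```text
pos [491.9  39.2 221.6] rot [-3.141  0.     1.505] shift [-0.332   0.0892  0.0015] turn [-4.000e-02  5.000e-02  8.621e+01]
```

>>> carry_out:
  deltas: [0,0,0,-0.015,0.004,0,1,0,0,0,-0.03,0.008,0,1,0,0,0,-0.045,0.012,0,1,0,0,0,-0.05,0.0135,0,1,0,0,0,-0.05,0.0135,0,1,0,0,0,-0.05,0.0135,0,1,0,0,0,-0.047,0.0127,0,1,0,0,0,-0.03,0.008,0,1,0,0,0,-0.015,0.004,0,1,0,0,0,0,0,0,1]

```text
clock: 19.05
eef_pos: [558.6, -299.2, 221.2]
tool_rot: [-3.14, -0.0, 1.502]
force: [-0.7, 1.2, -2.2]
width: 9.4
gripper_force: 61.8
```

>>> carry_out:
  deltas: [0,0,3,0,0,0,1,0,0,6,0,0,0,1,0,0,9,0,0,0,1,0,0,10,0,0,0,1,0,0,10,0,0,0,1,0,0,10,0,0,0,1,0,0,10,0,0,0,1,0,0,10,0,0,0,1,0,0,9,0,0,0,1,0,0,6,0,0,0,1,0,0,3.2,0,0,0,1,0,0,0,0,0,0,1]

```text
clock: 20.55
eef_pos: [559.8, -295.7, 221.5]
tool_rot: [-3.139, 0.0, 0.003]
force: [-0.8, 0.3, -2.6]
width: 9.1
gripper_force: 61.8
```

```bash
python3 -c "
from h import *
go(559,-298,56,0)"
```

```text
pos [ 559.8 -295.7  221.5] rot [-3.139e+00  0.000e+00  3.000e-03] shift [-0.0007  0.0027  0.1655] turn [-0.12  0.03  0.17]
```

>>> carry_out:
  deltas: [0,0,0,0,0.001,0.015,1,0,0,0,0,0.0007,0.03,1,0,0,0,0,0,0.035,1,0,0,0,0,0,0.035,1,0,0,0,0,0,0.025,1,0,0,0,0,0,0.014,1,0,0,0,0,0,0.006,1,0,0,0,0,0,0.004,1,0,0,0,0,0,0.002,1,0,0,0,0,0,0,1,0,0,0,0,0,0,1]

```text
clock: 21.92
eef_pos: [559.7, -299.9, 56.5]
tool_rot: [3.141, -0.001, 0.0]
force: [0.3, -0.4, -2.6]
width: 9.2
gripper_force: 61.7
```

>>> carry_out:
  deltas: [0,0,0,0,0,0.0016,1,0,0,0,0,0,0,1,0,0,0,0,0,0,1,0,0,0,0,0,0,0.2,0,0,0,0,0,0,0.2,0,0,0,0,0,0,0.2,0,0,0,0,0,0,0.2,0,0,0,0,0,-0.03,0.2,0,0,0,0,0,-0.05,0.2,0,0,0,0,0,-0.06,0.2,0,0,0,0,0,-0.06,0.2]

```text
clock: 23.3
eef_pos: [559.2, -299.7, 256.1]
tool_rot: [3.142, 0.0, -0.0]
force: [0.9, -0.3, -0.6]
width: 34.3
gripper_force: 0.0
```

>>> carry_out:
  deltas: [0,0,0,0,-0.03,0,-1,0,0,0,0,-0.055,-0.01,-1,0,0,0,0,-0.06,-0.01,-1,0,0,0,0,-0.06,-0.01,-1,0,0,0,0,-0.06,0,-1,0,0,0,0,-0.04,0,-1,0,0,0,0,-0.02,0,-1,0,0,0,0,0,0,-1,0,0,0,0,0,0,-1]

```text
clock: 24.42
eef_pos: [559.5, 22.7, 284.7]
tool_rot: [3.14, -0.001, -0.003]
force: [0.0, -0.1, 0.0]
width: 85.4
gripper_force: 0.0
```

```bash
python3 -c "
from h import *
im,c=snap('wrist','w6'); np.savez('pics/w6.npz',**c); go(546,30,300,0)
im,c=snap('top','t2')
"
```

```text
pos [559.5  22.6 284.7] rot [ 3.14e+00 -1.00e-03 -4.00e-03] shift [-0.0135 -0.0074 -0.0153] turn [ 0.07 -0.03 -0.21]
```

View pics/w6.png

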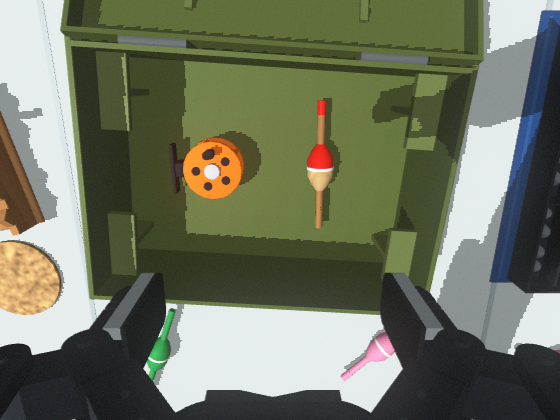

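The view down the open box shows the reel disc at (213,168), foot at left (175,167), which is world +y. The red float body is at (320,166), with the dowel from (319,228) to (321,100), red end at world +x. I'll take a second view from over the reel, turned for its grasp.

>>> carry_out:
  deltas: [0,0,-10,0,0,0,-1,0,0,-10,0,0,0,-1,0,0,-10,0,0,0,-1,0,0,-10,0,0,0,-1,0,0,-10,0,0,0,-1,0,0,-10,0,0,0,-1,0,0,-10,0,0,0,-1,0,0,-10,0,0,0,-1,0,0,-10,0,0,0,-1,0,0,0,0,0,0,-1,0,0,0,0,0,0,-1]

```text
clock: 25.9
eef_pos: [559.5, 24.2, 284.5]
tool_rot: [3.141, 0.0, 1.566]
force: [-0.1, -0.1, 0.3]
width: 85.5
gripper_force: 0.0
```

```bash
cat > m.py <<'E'
from h import *
im1=cv2.imread('pics/w6.png')[:,:,::-1].copy();c1=dict(np.load('pics/w6.npz'))
im2,c2=snap('wrist','w7'); np.savez('pics/w7.npz',**c2)
O=((5,190,120),(18,255,255)); Rd=((0,200,100),(3,255,255))
for im,c in((im1,c1),(im2,c2)):
    b=blobs(im,*O)[0]; x=ray(c,cv2.convexHull(b)[:,0],40)[:,:2].astype(np.float32)
    print("orange px",cv2.minEnclosingCircle(b)," at z40",cv2.minEnclosingCircle(x),cv2.fitEllipse(x))
    for r in blobs(im,*Rd,30): print("red px",cv2.boundingRect(r),cv2.contourArea(r),r[:,0].mean(0).round(1),ray(c,[r[:,0].mean(0)],20).round(1))
E
python3 m.py
```

```text
orange px ((213.30555725097656, 167.5), 31.052188873291016)  at z40 ((559.1405639648438, 83.52458953857422), 32.13960266113281) ((558.7003784179688, 83.69706726074219), (58.723167419433594, 64.67847442626953), 53.42620849609375)
red px (308, 144, 25, 24) 418.0 [320. 158.] [[565.4 -25.7  20. ]]
red px (318, 101, 8, 14) 83.5 [321.2 107.3] [[617.  -25.1  20. ]]
orange px ((269.0, 104.5), 32.09760665893555)  at z40 ((556.5018310546875, 85.49007415771484), 29.674211502075195) ((556.528076171875, 85.48624420166016), (58.83195877075195, 59.04973602294922), 30.76019859313965)
red px (271, 198, 21, 24) 341.5 [278.5 209.2] [[566.4 -25.4  20. ]]
red px (319, 206, 13, 7) 66.0 [325.1 208.8] [[617.5 -25.1  20. ]]
```

View pics/w7.png

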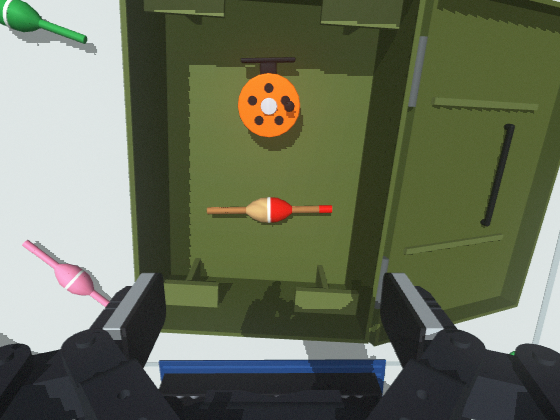

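The knob is at (289,104), to the reel's +x; the foot at (268,61) points to +y, so reel yaw is about 0. Triangulating heights next.

```bash
python3 -c "
from h import *
c1=dict(np.load('pics/w6.npz'));c2=dict(np.load('pics/w7.npz'))
for n,a,b in(('hub',(212,172),(269,105.5)),('disc',(213.3,168.5),(269,104.5)),('redend',(321.2,107.3),(325.1,208.8)),('woodend',(319,228),(207.5,210.5)),('band',(319.5,170),(268.5,210))): print(n,two(c1,a,c2,b).round(1))
print(ray(c2,[(243,61),(294,60)],23).round(1), ray(c2,[(207.5,210.5),(331,209)],20).round(1))
go(557,85,110,1.57);go(557,85,28,1.57)
"
```

```text
hub [556.5  85.1  43. ]
disc [556.6  85.7  28.7]
redend [617.2 -24.9  20.8]
woodend [488.4 -26.5  22.3]
band [555.  -24.1  28.3]
[[532.  126.3  23. ]
 [581.2 127.   23. ]] [[488.6 -26.5  20. ]
 [623.9 -25.3  20. ]]
pos [559.5  24.5 284.4] rot [3.142 0.    1.567] shift [ 0.0606 -0.0027  0.1744] turn [ 0.    0.02 -0.16]
pos [559.5  24.5 284.4] rot [3.142 0.    1.567] shift [ 0.0606 -0.0027  0.2564] turn [ 0.    0.02 -0.16]
```

>>> carry_out:
  deltas: [0,0,0,0.02,-0.001,0.03,-1,0,0,0,0.02,-0.001,0.045,-1,0,0,0,0.0206,-0.0007,0.05,-1,0,0,0,0,0,0.05,-1,0,0,0,0,0,0.04,-1,0,0,0,0,0,0.025,-1,0,0,0,0,0,0.012,-1,0,0,0,0,0,0.005,-1,0,0,0,0,0,0,-1,0,0,0,0,0,0,-1]

```text
clock: 27.2
eef_pos: [557.5, 85.9, 28.4]
tool_rot: [3.14, -0.0, 1.571]
force: [0.2, -0.8, 0.2]
width: 85.3
gripper_force: 0.0
```

>>> carry_out:
  deltas: [0,0,0,0,0,0,1,0,0,0,0,0,0,1,0,0,0,0,0,0,1,0,0,0,0,0,0,1,0,0,0,0,0,0,1]

```text
clock: 27.82
eef_pos: [557.0, 85.9, 28.4]
tool_rot: [3.141, -0.001, 1.571]
force: [-0.3, -0.8, 6.6]
width: 58.5
gripper_force: 63.6
```

>>> carry_out:
  deltas: [0,0,0,0,0,-0.005,1,0,0,0,0,0,-0.015,1,0,0,0,0,0,-0.03,1,0,0,0,0,0,-0.04,1,0,0,0,0,0,-0.04,1,0,0,0,0,0,-0.03,1,0,0,0,0,0,-0.01,1,0,0,0,0,0,0,1]

```text
clock: 28.82
eef_pos: [556.8, 86.0, 197.7]
tool_rot: [3.141, -0.0, 1.571]
force: [0.7, -0.1, -1.5]
width: 58.4
gripper_force: 64.6
```

```bash
python3 - <<'E'
from h import *
s=ctrl.read_state();print(s['width'],s['force'])
for n,f in(("top","t2"),("side","s1")):
    c=ctrl.calibration(n);im=cv2.imread(f"pics/{f}.png")[:,:,::-1].copy()
    for b in blobs(im,(5,60,60),(25,255,255),300):
        q=ray(c,b[:,0],5)
        if 360<q[:,0].mean()<470 and 270<q[:,1].mean()<390: print(n,"cork",cv2.fitEllipse(b)[0],np.round(cv2.minEnclosingCircle(q[:,:2].astype(np.float32))[0],1),cv2.fitEllipse(q[:,:2].astype(np.float32)))
go(500,250,230,1.571); go(414,328,27.4,1.571)
E
```

```text
58.44815744129303 [ 0.7086545  -0.11608161 -1.52063249]
side cork (302.0915222167969, 350.95025634765625) [413.2 333.4] ((413.0479736328125, 333.49481201171875), (96.90557861328125, 98.27603912353516), 8.726364135742188)
pos [556.8  86.  197.7] rot [ 3.141 -0.     1.571] shift [ 0.1641 -0.0567 -0.0323] turn [ 0.04 -0.02 -0.01]
pos [556.8  86.  197.7] rot [ 3.141 -0.     1.571] shift [ 0.242  -0.1428  0.1703] turn [ 0.04 -0.02 -0.01]
```

>>> carry_out:
  deltas: [0,0,0,0.02,-0.014,0,1,0,0,0,0.038,-0.026,0,1,0,0,0,0.038,-0.026,0,1,0,0,0,0.038,-0.026,0,1,0,0,0,0.02,-0.014,0,1,0,0,0,0.006,-0.004,0,1,0,0,0,0,0,0,1,0,0,0,0,0,0,1]

```text
clock: 29.82
eef_pos: [447.7, 244.3, 197.2]
tool_rot: [3.141, 0.001, 1.568]
force: [0.7, -0.4, -1.5]
width: 58.5
gripper_force: 64.7
```

```bash
python3 - <<'E'
from h import *
im,c=snap("wrist","w8"); np.savez('pics/w8.npz',**c)
for b in blobs(im,(5,60,60),(25,255,255),800):
    q=ray(c,b[:,0],5)[:,:2].astype(np.float32); print(cv2.boundingRect(b),cv2.fitEllipse(q))
go(413.5,332.5,27.4,1.571)
E
```

```text
(190, 218, 167, 173) ((448.1867980957031, 108.15884399414062), (163.1693115234375, 183.87240600585938), 179.65274047851562)
(302, 0, 229, 130) ((546.90380859375, 339.3100891113281), (99.59584045410156, 177.2170867919922), 84.46174621582031)
(169, 4, 125, 132) ((415.6812744140625, 333.44769287109375), (98.20068359375, 98.36164093017578), 17.29827308654785)
pos [447.7 244.4 197.3] rot [3.141e+00 1.000e-03 1.568e+00] shift [ 0.0882 -0.0345  0.1699] turn [ 0.03  0.04 -0.16]
```

View pics/w8.png

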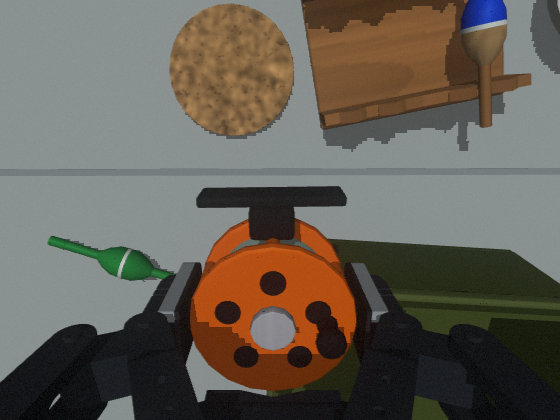

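The cork is at (232,70) px, giving (415.7,333.4) from the wrist view, against (413,333) from the side and (414,331) from the top. I target (414.7,333.2). The reel is held square with its foot towards +y.

>>> carry_out:
  deltas: [0,0,0,0.02,-0.0075,0,1,0,0,0,0.035,-0.014,0.01,1,0,0,0,0.024,-0.009,0.025,1,0,0,0,0.0098,-0.0028,0.03,1,0,0,0,0,0,0.035,1,0,0,0,0,0,0.03,1,0,0,0,0,0,0.02,1,0,0,0,0,0,0.01,1,0,0,0,0,0,0.004,1,0,0,0,0,0,0,1,0,0,0,0,0,0,1]

```text
clock: 31.25
eef_pos: [414.0, 334.9, 34.1]
tool_rot: [3.141, -0.001, 1.571]
force: [0.3, 0.0, -1.4]
width: 58.5
gripper_force: 64.7
```

```bash
python3 -c "
from h import *
go(414.7,333.2,27.4,1.571);print(ctrl.read_state()['force'])"
```

```text
pos [414.  334.9  34.1] rot [ 3.141e+00 -1.000e-03  1.571e+00] shift [-0.0017  0.0007  0.0067] turn [ 0.06 -0.05 -0.01]
[ 0.27505198  0.02182596 -1.44040391]
```

>>> carry_out:
  deltas: [0,0,0,-0.0014,0.0007,0.004,1,0,0,0,0,0,0.0022,1,0,0,0,0,0,0,1,0,0,0,0,0,0,1]

```text
clock: 31.75
eef_pos: [414.3, 333.1, 27.4]
tool_rot: [3.141, -0.0, 1.571]
force: [-0.7, -0.2, 2.3]
width: 58.6
gripper_force: 64.9
```

>>> carry_out:
  deltas: [0,0,0,0,0,0,-0.65,0,0,0,0,0,0,-0.65,0,0,0,0,0,0,-0.65,0,0,0,0,0,0,-0.65,0,0,0,0,0,-0.02,-0.65,0,0,0,0,0,-0.04,-0.65,0,0,0,0,0,-0.06,-0.65,0,0,0,0,0,-0.06,-0.65,0,0,0,0,0,-0.04,-0.65,0,0,0,0,0,0,-0.65]

```text
clock: 33.0
eef_pos: [415.8, 334.3, 250.3]
tool_rot: [3.137, -0.005, 1.571]
force: [0.1, -0.2, -0.7]
width: 70.0
gripper_force: 0.0
```

```bash
python3 -c "
from h import *
im,c=snap('wrist','w9'); np.savez('pics/w9.npz',**c)
b=[b for b in blobs(im,(5,190,90),(18,255,255),800)]
for q in b: print(cv2.boundingRect(q),cv2.fitEllipse(ray(c,cv2.convexHull(q)[:,0],39)[:,:2].astype(np.float32)))
go(553,-25.3,250,0)"
```

```text
(238, 145, 64, 65) ((414.78521728515625, 334.4930725097656), (58.13641357421875, 62.30784606933594), 0.23144260048866272)
pos [414.5 333.7 248.3] rot [ 3.140e+00 -2.000e-03  1.571e+00] shift [-0.359   0.1384 -0.0023] turn [-3.000e-02 -1.700e-01  9.002e+01]
```

View pics/w9.png

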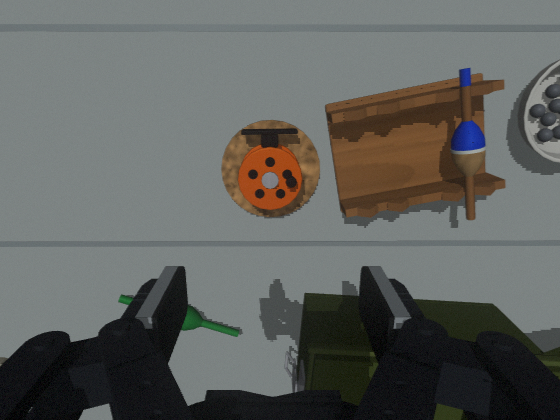

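The reel is flat, centred on the cork at (269,177), with wrist-measured centre (414.8,334.5). The blue float at (467,140) and the dish are untouched. I use one crop of the rack to pick the notches.

```bash
python3 -c "
from h import *
im=cv2.imread('pics/w9.png')[60:225,315:515]
im=cv2.resize(im,None,fx=3.6,fy=3.6,interpolation=cv2.INTER_CUBIC)
cv2.imwrite('pics/rack.png',np.clip(im*2.0,0,255).astype('u1'))"
```

```text
(no output)
```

View pics/rack.png

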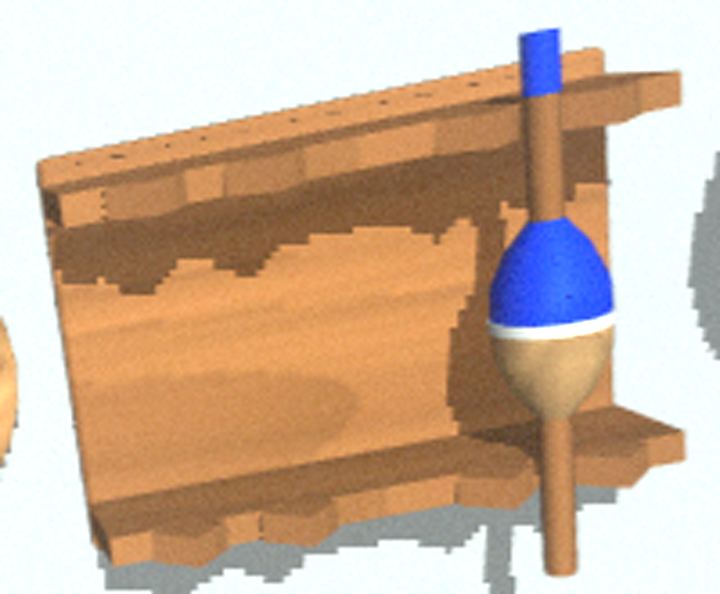

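The crop shows the base's +y edge from (40,165) to (603,50), the base's left edge down to about (97,540), and the blue dowel from (540,32) to (562,574). The left pair of notches is empty.

```bash
python3 - <<'E'
from h import *
c=dict(np.load('pics/w9.npz')); f=lambda L:[(315+x/3.6,60+y/3.6) for x,y in L]
tl,tr,bl=ray(c,f([(40,165),(604,49),(97,540)]),6)
print("TL,TR,BL",tl.round(1),tr.round(1),bl.round(1),"len",np.linalg.norm(tr-tl),np.linalg.norm(bl-tl))
yaw=np.arctan2(*(tr-tl)[1::-1]);print("yaw",np.degrees(yaw))
u=np.array([np.cos(yaw),np.sin(yaw)]);v=np.array([-u[1],u[0]]); ctr=(tl+tr)[:2]/2-56*v
print("ctr",ctr,"target",ctr-40*u)
d=ray(c,f([(540,32),(562,574)]),42)[:,:2];print("blue ends",d.round(1),"len",np.linalg.norm(d[0]-d[1]),[((p-ctr)@u,(p-ctr)@v) for p in d], "mid",d.mean(0))
# top + side: base outline & blue body
for n,g in(("top","t2"),("side","s1")):
    k=ctrl.calibration(n); im=cv2.imread(f"pics/{g}.png")[:,:,::-1].copy()
    for b in blobs(im,(112,180,80),(125,255,255),8):
        q=ray(k,[b[:,0].mean(0)],42)[0]
        if 500<q[0]<680 and 280<q[1]<460: print(n,"blue",cv2.contourArea(b),q.round(1),((q[:2]-ctr)@u,(q[:2]-ctr)@v))
E
```

```text
TL,TR,BL [468.7 396.5   6. ] [613.7 425.7   6. ] [489.7 291.8   6. ] len 147.94526094781807 106.75575079747875
yaw 11.383086135331107
ctr [552.23298758 356.18202325] target [513.01980835 348.28730512]
blue ends [[578.8 428.1]
 [605.3 294.1]] len 136.55154589151098 [(np.float64(40.223542282310696), np.float64(65.26986795335277)), (np.float64(39.74861601406296), np.float64(-71.28085203889465))] mid [592.02570761 361.12762139]
top blue 39.0 [588.8 372.6  42. ] (np.float64(39.07577718194942), np.float64(8.832841285031735))
side blue 124.0 [588.2 367.6  42. ] (np.float64(37.527250052531755), np.float64(4.1200205569613155))
side blue 20.5 [577.7 420.1  42. ] (np.float64(37.61949290306138), np.float64(57.65808344076857))
```

Rack yaw is 11.4° and the blue axis sits at rack x=+40, y≈-3, with length 136.5, so the 42 mm height agrees. The red float's target is (513.6,345.3) with tool yaw 101.4°. Now fetch it.

>>> carry_out:
  deltas: [0,0,0,-0.02,0.008,0,-0.65,0,0,0,-0.05,0.019,0,-0.65,0,0,0,-0.055,0.021,0,-0.65,0,0,0,-0.055,0.021,0,-0.65,0,0,0,-0.055,0.021,0,-0.65,0,0,0,-0.055,0.021,0,-0.65,0,0,0,-0.045,0.0185,0,-0.65,0,0,0,-0.024,0.009,0,-0.65,0,0,0,0,0.0025,0,-0.65,0,0,0,0,0,0,-0.65]

```text
clock: 34.3
eef_pos: [554.4, -24.3, 245.9]
tool_rot: [-3.139, -0.001, 1.572]
force: [0.4, 0.2, 0.1]
width: 70.2
gripper_force: 0.0
```

>>> carry_out:
  deltas: [0,0,10,0,0,0,-0.65,0,0,10,0,0,0,-0.65,0,0,10,0,0,0,-0.65,0,0,10,0,0,0,-0.65,0,0,10,0,0,0,-0.65,0,0,10,0,0,0,-0.65,0,0,10,0,0,0,-0.65,0,0,10,0,0,0,-0.65,0,0,9.5,0,0,0,-0.65,0,0,0,0,0,0,-0.65,0,0,0,0,0,0,-0.65]

```text
clock: 35.67
eef_pos: [554.9, -24.6, 246.8]
tool_rot: [-3.141, 0.001, 0.013]
force: [0.3, 0.0, 0.9]
width: 70.5
gripper_force: 0.0
```

```bash
python3 - <<'E'
from h import *
im,c=snap("wrist","w10")
for r in blobs(im,(0,200,100),(3,255,255),30): print("red",r[:,0].mean(0).round(1),ray(c,[r[:,0].mean(0)],20).round(1))
for r in blobs(im,(5,80,80),(20,255,255),100): print("wood",cv2.boundingRect(r),ray(c,[r[:,0].mean(0)],20).round(1))
go(555.5,-25.7,26,0.009)
E
```

```text
red [276.2 160.3] [[565.6 -26.1  20. ]]
red [276.4 104.3] [[617.  -25.4  20. ]]
wood (262, 174, 28, 64) [[524.9 -26.   20. ]]
wood (271, 96, 11, 50) [[604.1 -26.4  20. ]]
pos [555.  -24.9 247. ] rot [-3.141  0.     0.012] shift [0.0006 0.001  0.221 ] turn [-0.04  0.02  0.17]
```

>>> carry_out:
  deltas: [0,0,0,0.0005,0.001,0.03,-0.65,0,0,0,0,0,0.045,-0.65,0,0,0,0,0,0.05,-0.65,0,0,0,0,0,0.045,-0.65,0,0,0,0,0,0.03,-0.65,0,0,0,0,0,0.015,-0.65,0,0,0,0,0,0.006,-0.65,0,0,0,0,0,0,-0.65,0,0,0,0,0,0,-0.65]

```text
clock: 36.85
eef_pos: [556.4, -26.9, 27.2]
tool_rot: [3.142, -0.002, 0.009]
force: [-1.2, -1.4, 0.4]
width: 70.5
gripper_force: 0.0
```

>>> carry_out:
  deltas: [0,0,0,0,0,0,1,0,0,0,0,0,0,1,0,0,0,0,0,0,1,0,0,0,0,0,0,1,0,0,0,0,0,0,1,0,0,0,0,0,0,1]

```text
clock: 37.6
eef_pos: [556.0, -26.8, 26.7]
tool_rot: [-3.141, -0.001, 0.009]
force: [-0.5, 0.3, 5.7]
width: 26.0
gripper_force: 59.5
```

>>> carry_out:
  deltas: [0,0,0,0,0,-0.005,1,0,0,0,0,0,-0.015,1,0,0,0,0,0,-0.03,1,0,0,0,0,0,-0.045,1,0,0,0,0,0,-0.045,1,0,0,0,0,0,-0.03,1,0,0,0,0,0,-0.01,1,0,0,0,0,0,0,1]

```text
clock: 38.6
eef_pos: [555.6, -26.5, 206.4]
tool_rot: [-3.141, -0.0, 0.009]
force: [0.1, -0.4, -0.5]
width: 26.0
gripper_force: 59.0
```

>>> carry_out:
  deltas: [0,0,-5,0,0,0,1,0,0,-10,0,0,0,1,0,0,-10,0,0,0,1,0,0,-10,0,0,0,1,0,0,-10,0,0,0,1,0,0,-10,0,0,0,1,0,0,-10,0,0,0,1,0,0,-10,0,0,0,1,0,0,-10,0,0,0,1,0,0,-10,0,0,0,1,0,0,-6,0,0,0,1,0,0,0,0,0,0,1]

```text
clock: 40.1
eef_pos: [554.8, -26.7, 204.9]
tool_rot: [-3.139, -0.001, 1.77]
force: [-0.6, 1.1, 0.2]
width: 25.9
gripper_force: 58.9
```

```bash
python3 - <<'E'
from h import *
im,c=snap("wrist","w11"); s=ctrl.read_state(); print(s["width"])
z=s["eef_pos"][2]-6.7
r=[ray(c,[b[:,0].mean(0)],z)[0]-s["eef_pos"] for b in blobs(im,(0,200,60),(4,255,255),25)]
R=Ro.from_euler("xyz",s["tool_rot"]); print([R.inv().apply(q).round(1) for q in r])
go(513.6,345.3,207,np.radians(101.4))
E
```

```text
25.47454495087002
[array([8.7, 0.9, 6.7]), array([62. ,  0.8,  6.7])]
pos [555.  -26.8 205.1] rot [-3.139e+00 -1.000e-03  1.769e+00] shift [ 0.3729  0.0328 -0.0017] turn [-0.12 -0.05 -0.03]
```

>>> carry_out:
  deltas: [0,0,0,0.02,0.0018,0,1,0,0,0,0.04,0.0035,0,1,0,0,0,0.052,0.0046,0,1,0,0,0,0.055,0.0049,0,1,0,0,0,0.055,0.0049,0,1,0,0,0,0.055,0.0049,0,1,0,0,0,0.05,0.0044,0,1,0,0,0,0.03,0.0026,0,1,0,0,0,0.0159,0.0012,0,1,0,0,0,0,0,0,1,0,0,0,0,0,0,1]

```text
clock: 41.52
eef_pos: [514.1, 342.9, 206.2]
tool_rot: [-3.141, 0.002, 1.769]
force: [-0.6, 0.8, 0.4]
width: 26.1
gripper_force: 58.9
```

```bash
python3 - <<'E'
from h import *
go(513.6,345.3,60,np.radians(101.4)); s=ctrl.read_state()
im,c=snap("wrist","w12")
R=Ro.from_euler("xyz",s["tool_rot"]); off=R.apply([0,.85,0])
go(*(np.array([513.6,345.3,60])-off),np.radians(101.4))
for b in blobs(im,(112,180,50),(125,255,255),25): 
    if cv2.contourArea(b)>40:print("blue",cv2.boundingRect(b),ray(c,[b[:,0].mean(0)],42).round(1))
for b in blobs(im,(5,80,40),(22,255,255),800):print(cv2.boundingRect(b))
E
```

```text
pos [514.1 342.9 206.2] rot [-3.141e+00  2.000e-03  1.769e+00] shift [0.0027 0.     0.1462] turn [-0.02  0.09 -0.07]
pos [514.2 342.9 206.3] rot [-3.142e+00  1.000e-03  1.768e+00] shift [ 0.0027 -0.001   0.1463] turn [-0.    0.07 -0.09]
blue (356, 156, 34, 33) [[590.5 370.7  42. ]]
blue (374, 97, 11, 19) [[580.3 421.8  42. ]]
(227, 106, 195, 159)
(105, 109, 113, 111)
(240, 306, 67, 91)
```

>>> carry_out:
  deltas: [0,0,0,0.0027,-0.0006,0.02,1,0,0,0,0,0,0.035,1,0,0,0,0,0,0.035,1,0,0,0,0,0,0.025,1,0,0,0,0,0,0.015,1,0,0,0,0,0,0.01,1,0,0,0,0,0,0.006,1,0,0,0,0,0,0.004,1,0,0,0,0,0,0,1,0,0,0,0,0,0,1]

```text
clock: 42.82
eef_pos: [512.6, 347.9, 56.6]
tool_rot: [3.141, -0.0, 1.772]
force: [0.4, -0.5, 0.3]
width: 25.9
gripper_force: 59.0
```

```bash
python3 -c "
from h import *
go(513.8,345.4,49,np.radians(101.4)); print(ctrl.read_state()['force'],ctrl.read_state()['torque'])"
```

```text
pos [512.6 347.9  56.6] rot [ 3.141 -0.     1.772] shift [-0.0027  0.0006  0.0076] turn [ 0.04 -0.02  0.11]
[ 0.42961253 -0.54554918  0.2924321 ] [-0.03922873  0.00839294 -0.00019508]
```

>>> carry_out:
  deltas: [0,0,0,-0.0025,0.0006,0.003,1,0,0,0,0,0,0.003,1,0,0,0,0,0,0.001,1,0,0,0,0,0,0,1,0,0,0,0,0,0,1]

```text
clock: 43.45
eef_pos: [513.5, 345.4, 49.2]
tool_rot: [3.142, -0.0, 1.772]
force: [0.2, 0.1, -0.3]
width: 25.3
gripper_force: 59.0
```

>>> carry_out:
  deltas: [0,0,0,0,0,0.0008,1,0,0,0,0,0,0,1,0,0,0,0,0,0,1]

```text
clock: 43.82
eef_pos: [513.6, 345.5, 48.6]
tool_rot: [3.141, -0.0, 1.772]
force: [-0.6, 0.2, 2.9]
width: 25.8
gripper_force: 59.3
```

Contact at the expected height. Release.

>>> carry_out:
  deltas: [0,0,0,0,0,0,0.1,0,0,0,0,0,0,0.1,0,0,0,0,0,0,0.1,0,0,0,0,0,0,0.1,0,0,0,0,0,-0.015,0.1,0,0,0,0,0,-0.03,0.1,0,0,0,0,0,-0.05,0.1,0,0,0,0,0,-0.05,0.1,0,0,0,0,0,-0.04,0.1,0,0,0,0,0,0,0.1,0,0,0,0,0,0,0.1]

```text
clock: 45.2
eef_pos: [513.0, 345.3, 233.7]
tool_rot: [-3.141, -0.0, 1.772]
force: [0.0, -0.1, -0.1]
width: 38.3
gripper_force: 0.0
```

```bash
python3 - <<'E'
from h import *
im,c=snap("wrist","w13")
u=np.array([np.cos(.1987),np.sin(.1987)]);v=np.array([-u[1],u[0]]);ctr=np.array([552.2,356.2])
for n,lo,hi in(("blue",(112,150,40),(125,255,255)),("red",(0,200,60),(4,255,255))):
    for b in blobs(im,lo,hi,25):
        m=cv2.moments(b);q=ray(c,[(m['m10']/m['m00'],m['m01']/m['m00'])],42)[0]; d=q[:2]-ctr; print(n,cv2.boundingRect(b),q.round(1),(d@u).round(1),(d@v).round(1))
for n in("side",):
    im,c=snap(n,"s2")
    for nn,lo,hi in(("blue",(112,150,60),(125,255,255)),("red",(0,200,60),(4,255,255))):
        for b in blobs(im,lo,hi,8):
            q=ray(c,[b[:,0].mean(0)],42)[0]; d=q[:2]-ctr
            if abs(d).max()<110: print(n,nn,cv2.contourArea(b),(d@u).round(1),(d@v).round(1))
go(558,-300,256,0)
E
```

```text
blue (350, 154, 31, 30) [590.3 371.4  42. ] 40.3 7.3
blue (366, 100, 11, 18) [580.2 421.8  42. ] 40.4 58.8
red (259, 153, 30, 30) [512.5 356.3  42. ] -38.9 8.0
red (269, 99, 10, 18) [502.3 405.5  42. ] -39.2 58.1
side blue 133.5 38.0 3.8
side blue 25.0 37.9 58.0
side red 121.0 -42.1 5.4
side red 17.0 -41.6 58.7
pos [512.6 345.1 232.4] rot [-3.139e+00  1.000e-03  1.771e+00] shift [-0.6412 -0.0842 -0.023 ] turn [-5.000e-02  1.300e-01  1.015e+02]
```

The red float is in at rack x≈-40 (blue at +40), at the same height and parallel; the wrist and side views agree. Now the trays go back, sinker tray first.

>>> carry_out:
  deltas: [0,0,0,-0.04,-0.005,0,0.15,0,0,0,-0.06,-0.0079,-0.002,0.15,0,0,0,-0.06,-0.0079,-0.002,0.15,0,0,0,-0.06,-0.0079,-0.002,0.15,0,0,0,-0.06,-0.0079,-0.002,0.15,0,0,0,-0.06,-0.0079,-0.002,0.15,0,0,0,-0.06,-0.0079,0,0.15,0,0,0,-0.06,-0.0079,0,0.15,0,0,0,-0.06,-0.0079,0,0.15,0,0,0,-0.06,-0.0079,0,0.15,0,0,0,-0.041,-0.0054,0,0.15,0,0,0,-0.02,-0.0026,0,0.15]

```text
clock: 46.8
eef_pos: [557.5, -302.2, 242.2]
tool_rot: [-3.139, -0.0, 1.768]
force: [0.3, 0.5, 0.1]
width: 36.6
gripper_force: 0.0
```

>>> carry_out:
  deltas: [0,0,10.2,0,0,0,0.15,0,0,10.2,0,0,0,0.15,0,0,10.2,0,0,0,0.15,0,0,10.2,0,0,0,0.15,0,0,10.2,0,0,0,0.15,0,0,10.2,0,0,0,0.15,0,0,10.2,0,0,0,0.15,0,0,10.1,0,0,0,0.15,0,0,10,0,0,0,0.15,0,0,10,0,0,0,0.15,0,0,0,0,0,0,0.15,0,0,0,0,0,0,0.15]

```text
clock: 48.3
eef_pos: [559.0, -298.5, 242.9]
tool_rot: [-3.141, 0.001, 0.004]
force: [0.1, 0.8, -0.2]
width: 36.6
gripper_force: 0.0
```

```bash
python3 - <<'E'
from h import *
go(559.4,-299.8,55,0)
E
```

```text
pos [ 559.  -298.5  242.9] rot [-3.141e+00  1.000e-03  4.000e-03] shift [0.0005 0.0015 0.1879] turn [-0.06  0.04  0.22]
```

>>> carry_out:
  deltas: [0,0,0.2,0.0005,0,0.03,0.15,0,0,0,0,0,0.045,0.15,0,0,0,0,0,0.045,0.15,0,0,0,0,0,0.035,0.15,0,0,0,0,0,0.02,0.15,0,0,0,0,0,0.009,0.15,0,0,0,0,0,0.003,0.15,0,0,0,0,0,0,0.15,0,0,0,0,0,0,0.15]

```text
clock: 49.42
eef_pos: [559.9, -299.9, 57.4]
tool_rot: [3.141, -0.001, -0.003]
force: [0.5, -0.2, 0.6]
width: 36.4
gripper_force: 0.0
```

```bash
python3 - <<'E'
from h import *
go(559.4,-299.8,55,0)
E
```

```text
pos [ 559.9 -299.9   57.4] rot [ 3.141e+00 -1.000e-03 -3.000e-03] shift [-0.0005 -0.0001  0.0024] turn [ 0.04 -0.08 -0.19]
```

>>> carry_out:
  deltas: [0,0,-0.2,-0.0005,0,0.002,0.15,0,0,0,0,0,0,1,0,0,0,0,0,0,1,0,0,0,0,0,0,1,0,0,0,0,0,0,1,0,0,0,0,0,0,1]

```text
clock: 50.18
eef_pos: [558.8, -299.7, 54.5]
tool_rot: [3.141, -0.0, -0.0]
force: [-0.5, 0.8, 1.8]
width: 9.3
gripper_force: 60.7
```

>>> carry_out:
  deltas: [0,0,0,0,0,-0.005,1,0,0,0,0,0,-0.015,1,0,0,0,0,0,-0.03,1,0,0,0,0,0,-0.04,1,0,0,0,0,0,-0.04,1,0,0,0,0,0,-0.03,1,0,0,0,0,0,-0.01,1,0,0,0,0,0,0,1]

```text
clock: 51.18
eef_pos: [558.8, -299.3, 224.6]
tool_rot: [-3.141, -0.001, 0.0]
force: [-0.2, 0.3, -3.0]
width: 9.6
gripper_force: 60.3
```

```bash
python3 - <<'E'
from h import *
go(492.6,39.2,225,1.504)
E
```

```text
pos [ 558.8 -299.3  224.6] rot [-3.141e+00 -1.000e-03  0.000e+00] shift [-6.620e-02 -3.385e-01 -3.000e-04] turn [ 1.000e-02 -3.000e-02 -8.617e+01]
```

>>> carry_out:
  deltas: [0,0,0,-0.003,-0.0155,0,1,0,0,0,-0.006,-0.03,0,1,0,0,0,-0.009,-0.045,0,1,0,0,0,-0.0095,-0.05,0,1,0,0,0,-0.0095,-0.05,0,1,0,0,0,-0.0095,-0.05,0,1,0,0,0,-0.009,-0.045,0,1,0,0,0,-0.0067,-0.033,0,1,0,0,0,-0.004,-0.02,0,1,0,0,0,0,0,0,1]

```text
clock: 52.42
eef_pos: [491.0, 41.7, 223.1]
tool_rot: [-3.141, 0.003, 0.004]
force: [0.4, -0.5, -2.5]
width: 9.3
gripper_force: 60.2
```

>>> carry_out:
  deltas: [0,0,-3,0,0,0,1,0,0,-6,0,0,0,1,0,0,-9,0,0,0,1,0,0,-10,0,0,0,1,0,0,-10,0,0,0,1,0,0,-10,0,0,0,1,0,0,-10,0,0,0,1,0,0,-10,0,0,0,1,0,0,-9,0,0,0,1,0,0,-6,0,0,0,1,0,0,-3.2,0,0,0,1,0,0,0,0,0,0,1]

```text
clock: 53.92
eef_pos: [492.2, 37.9, 224.1]
tool_rot: [-3.141, 0.0, 1.502]
force: [0.5, 0.6, -2.8]
width: 9.2
gripper_force: 60.2
```

```bash
python3 - <<'E'
from h import *
go(492.6,39.2,160,1.504); print(ctrl.read_state()['force'],ctrl.read_state()['torque'])
E
```

```text
pos [492.2  37.9 224.1] rot [-3.141  0.     1.502] shift [0.0014 0.0004 0.0641] turn [-0.04  0.03 -0.1 ]
[ 0.54695918  0.57235125 -2.82878166] [0.00351245 0.00586545 0.00729957]
```

>>> carry_out:
  deltas: [0,0,-0.1,0.0014,0.0004,0.015,1,0,0,0,0,0,0.022,1,0,0,0,0,0,0.018,1,0,0,0,0,0,0.009,1,0,0,0,0,0,0,1,0,0,0,0,0,0,1,0,0,0,0,0,0,1]

```text
clock: 54.8
eef_pos: [493.6, 40.3, 160.9]
tool_rot: [3.14, -0.0, 1.506]
force: [0.3, 0.6, -3.5]
width: 9.3
gripper_force: 60.1
```

```bash
python3 - <<'E'
from h import *
go(492.6,39.2,122.5,1.504); print(ctrl.read_state()['force'])
E
```

```text
pos [493.6  40.3 160.9] rot [ 3.14  -0.     1.506] shift [-0.0012 -0.0009  0.0384] turn [ 0.07 -0.01  0.13]
[ 0.27529113  0.55525413 -3.45704017]
```

>>> carry_out:
  deltas: [0,0,0.1,-0.0012,-0.0009,0.008,1,0,0,0,0,0,0.012,1,0,0,0,0,0,0.009,1,0,0,0,0,0,0.005,1,0,0,0,0,0,0.003,1,0,0,0,0,0,0,1,0,0,0,0,0,0,1]

```text
clock: 55.68
eef_pos: [492.3, 39.2, 123.6]
tool_rot: [3.141, -0.0, 1.504]
force: [-0.8, 0.1, -2.5]
width: 9.3
gripper_force: 60.3
```

>>> carry_out:
  deltas: [0,0,0,0,0,0.0014,1,0,0,0,0,0,0,1,0,0,0,0,0,0,1]

```text
clock: 56.05
eef_pos: [492.2, 39.2, 122.0]
tool_rot: [3.142, -0.0, 1.504]
force: [-0.0, -1.0, -2.5]
width: 9.2
gripper_force: 60.3
```

>>> carry_out:
  deltas: [0,0,0,0,0,0.0008,1,0,0,0,0,0,0,1,0,0,0,0,0,0,1]

```text
clock: 56.42
eef_pos: [492.3, 39.2, 121.4]
tool_rot: [3.141, -0.0, 1.504]
force: [-0.8, 0.2, 1.7]
width: 9.3
gripper_force: 60.8
```

Seated (Fz rose, z 121.4). Release, rise, and go for the lure tray.

>>> carry_out:
  deltas: [0,0,0,0,0,0,0.2,0,0,0,0,0,0,0.2,0,0,0,0,0,0,0.2,0,0,0,0,0,0,0.2,0,0,0,0,0,-0.02,0.2,0,0,0,0,0,-0.04,0.2,0,0,0,0,0,-0.04,0.2,0,0,0,0,0,-0.01,0.2,0,0,0,0,0,0,0.2]

```text
clock: 57.55
eef_pos: [492.2, 39.5, 231.3]
tool_rot: [3.141, -0.001, 1.505]
force: [-0.4, -0.1, -0.4]
width: 34.1
gripper_force: 0.0
```

```bash
python3 - <<'E'
from h import *
go(555.2,-387.6,230,0)
E
```

```text
pos [492.2  39.5 231.3] rot [ 3.141e+00 -1.000e-03  1.505e+00] shift [-0.422   0.091   0.0011] turn [ 0.000e+00 -5.000e-02  8.622e+01]
```

>>> carry_out:
  deltas: [0,0,0,-0.03,0.0065,0,0.15,0,0,0,-0.055,0.012,0,0.15,0,0,0,-0.055,0.012,0,0.15,0,0,0,-0.055,0.012,0,0.15,0,0,0,-0.055,0.012,0,0.15,0,0,0,-0.055,0.012,0,0.15,0,0,0,-0.055,0.012,0,0.15,0,0,0,-0.042,0.0085,0,0.15,0,0,0,-0.02,0.004,0,0.15,0,0,0,0,0,0,0.15]

```text
clock: 58.8
eef_pos: [553.4, -389.3, 228.7]
tool_rot: [-3.138, -0.001, 1.501]
force: [-0.4, 1.0, 0.6]
width: 36.2
gripper_force: 0.0
```

>>> carry_out:
  deltas: [0,0,9.6,0,0,0,0.15,0,0,9.6,0,0,0,0.15,0,0,9.6,0,0,0,0.15,0,0,9.6,0,0,0,0.15,0,0,9.6,0,0,0,0.15,0,0,9.6,0,0,0,0.15,0,0,9.6,0,0,0,0.15,0,0,9.6,0,0,0,0.15,0,0,9.4,0,0,0,0.15,0,0,0,0,0,0,0.15,0,0,0,0,0,0,0.15]

```text
clock: 60.18
eef_pos: [555.1, -386.7, 230.5]
tool_rot: [-3.14, 0.0, 0.003]
force: [0.3, 0.2, -0.1]
width: 36.3
gripper_force: 0.0
```

```bash
python3 - <<'E'
from h import *
go(555.2,-387.7,54.7,0)
E
```

```text
pos [ 555.1 -386.7  230.5] rot [-3.14e+00  0.00e+00  3.00e-03] shift [0.0002 0.0012 0.1758] turn [-0.08  0.03  0.19]
```

>>> carry_out:
  deltas: [0,0,0.1,0,0,0.025,0.15,0,0,0,0,0,0.04,0.15,0,0,0,0,0,0.04,0.15,0,0,0,0,0,0.035,0.15,0,0,0,0,0,0.02,0.15,0,0,0,0,0,0.01,0.15,0,0,0,0,0,0.004,0.15,0,0,0,0,0,0,0.15,0,0,0,0,0,0,0.15]

```text
clock: 61.3
eef_pos: [555.4, -388.4, 58.2]
tool_rot: [3.141, -0.001, -0.002]
force: [0.8, 0.2, -0.1]
width: 36.1
gripper_force: 0.0
```

```bash
python3 - <<'E'
from h import *
go(555.2,-387.7,54.7,0)
E
```

```text
pos [ 555.4 -388.4   58.2] rot [ 3.141e+00 -1.000e-03 -2.000e-03] shift [-0.0002 -0.0007  0.0035] turn [ 0.06 -0.07 -0.09]
```

>>> carry_out:
  deltas: [0,0,-0.1,0,-0.0007,0.0033,0.15,0,0,0,0,0,0,1,0,0,0,0,0,0,1,0,0,0,0,0,0,1,0,0,0,0,0,0,1,0,0,0,0,0,0,1]

```text
clock: 62.05
eef_pos: [555.0, -387.3, 53.9]
tool_rot: [3.141, -0.0, -0.0]
force: [0.7, 0.4, -0.6]
width: 9.4
gripper_force: 60.8
```

>>> carry_out:
  deltas: [0,0,0,0,0,-0.005,1,0,0,0,0,0,-0.015,1,0,0,0,0,0,-0.03,1,0,0,0,0,0,-0.04,1,0,0,0,0,0,-0.04,1,0,0,0,0,0,-0.03,1,0,0,0,0,0,-0.01,1,0,0,0,0,0,0,1]

```text
clock: 63.05
eef_pos: [555.0, -387.1, 224.2]
tool_rot: [-3.142, -0.001, -0.0]
force: [0.0, 0.1, -3.7]
width: 9.2
gripper_force: 60.5
```

```bash
python3 - <<'E'
from h import *
go(612.4,33.3,225,1.499)
E
```

```text
pos [ 555.  -387.1  224.2] rot [-3.142e+00 -1.000e-03 -0.000e+00] shift [ 0.0574 -0.4204 -0.0007] turn [ 2.000e-02 -3.000e-02 -8.589e+01]
```

>>> carry_out:
  deltas: [0,0,0,0.002,-0.015,0,1,0,0,0,0.004,-0.03,0,1,0,0,0,0.006,-0.044,0,1,0,0,0,0.0068,-0.05,0,1,0,0,0,0.0068,-0.05,0,1,0,0,0,0.0068,-0.05,0,1,0,0,0,0.0068,-0.05,0,1,0,0,0,0.0068,-0.05,0,1,0,0,0,0.006,-0.042,0,1,0,0,0,0.004,-0.026,0,1,0,0,0,0.0014,-0.0134,0,1,0,0,0,0,0,0,1]

```text
clock: 64.55
eef_pos: [611.8, 34.3, 223.0]
tool_rot: [3.142, 0.002, 0.002]
force: [-0.0, 0.0, -3.1]
width: 8.9
gripper_force: 60.4
```

>>> carry_out:
  deltas: [0,0,-3,0,0,0,1,0,0,-6,0,0,0,1,0,0,-9,0,0,0,1,0,0,-10,0,0,0,1,0,0,-10,0,0,0,1,0,0,-10,0,0,0,1,0,0,-10,0,0,0,1,0,0,-10,0,0,0,1,0,0,-9,0,0,0,1,0,0,-6,0,0,0,1,0,0,-2.9,0,0,0,1,0,0,0,0,0,0,1]

```text
clock: 66.05
eef_pos: [611.9, 30.9, 223.9]
tool_rot: [-3.141, 0.001, 1.496]
force: [0.4, -0.3, -2.2]
width: 9.8
gripper_force: 60.4
```

```bash
python3 - <<'E'
from h import *
go(612.4,33.3,160,1.501)
E
```

```text
pos [611.9  30.9 223.9] rot [-3.141e+00  1.000e-03  1.496e+00] shift [0.0025 0.0003 0.0639] turn [-0.02  0.05 -0.31]
```

>>> carry_out:
  deltas: [0,0,-0.3,0.0015,0,0.015,1,0,0,0,0,0,0.022,1,0,0,0,0,0,0.018,1,0,0,0,0,0,0.009,1,0,0,0,0,0,0,1,0,0,0,0,0,0,1,0,0,0,0,0,0,1]

```text
clock: 66.92
eef_pos: [613.0, 34.6, 160.6]
tool_rot: [3.14, -0.0, 1.504]
force: [0.1, 0.0, -1.5]
width: 9.2
gripper_force: 60.3
```

```bash
python3 - <<'E'
from h import *
go(612.4,33.3,121.5,1.501); print(ctrl.read_state()['force'])
E
```

```text
pos [613.   34.6 160.6] rot [ 3.14  -0.     1.504] shift [-0.0014 -0.0006  0.0391] turn [ 0.08 -0.01  0.19]
[ 0.13994016  0.00547374 -1.50931434]
```

>>> carry_out:
  deltas: [0,0,0.2,-0.0014,-0.0006,0.008,1,0,0,0,0,0,0.012,1,0,0,0,0,0,0.01,1,0,0,0,0,0,0.005,1,0,0,0,0,0,0.003,1,0,0,0,0,0,0.001,1,0,0,0,0,0,0,1,0,0,0,0,0,0,1]

```text
clock: 67.92
eef_pos: [612.0, 33.3, 121.2]
tool_rot: [3.141, -0.0, 1.501]
force: [0.2, -1.6, -2.3]
width: 9.2
gripper_force: 60.4
```

>>> carry_out:
  deltas: [0,0,0,0,0,0.0008,1,0,0,0,0,0,0,1,0,0,0,0,0,0,1]

```text
clock: 68.3
eef_pos: [612.1, 33.3, 120.8]
tool_rot: [3.141, -0.0, 1.501]
force: [-2.6, 0.6, 6.3]
width: 9.2
gripper_force: 61.6
```

Seated. Release, rise and check.

>>> carry_out:
  deltas: [0,0,0,0,0,0,0.2,0,0,0,0,0,0,0.2,0,0,0,0,0,0,0.2,0,0,0,0,0,0,0.2,0,0,0,0,0,-0.02,0.2,0,0,0,0,0,-0.04,0.2,0,0,0,0,0,-0.05,0.2,0,0,0,0,0,-0.05,0.2,0,0,0,0,0,-0.05,0.2,0,0,0,0,0,-0.02,0.2,0,0,0,0,0,0,0.2]

```text
clock: 69.68
eef_pos: [612.6, 32.8, 353.0]
tool_rot: [3.137, -0.001, 1.501]
force: [-0.8, 0.7, 0.2]
width: 33.9
gripper_force: 0.0
```

```bash
python3 -c "
from h import *
a,_=snap('side'); b,_=snap('wrist')
cv2.imwrite('pics/final.png',np.hstack([cv2.resize(x,(400,300),interpolation=cv2.INTER_AREA) for x in(a,b)])[:,:,::-1])"
```

```text
(no output)
```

View pics/final.png

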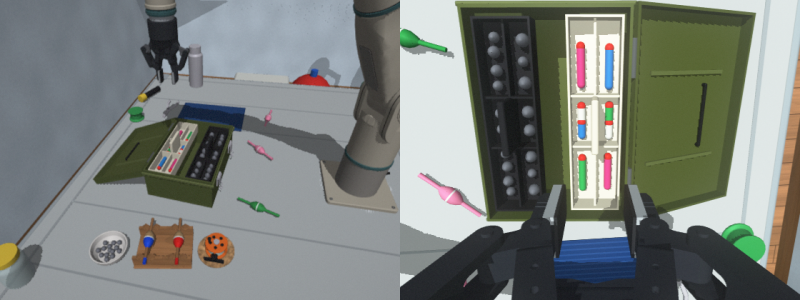

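The left half (side view) shows the reel on the cork (216,248) and the red (179,240) and blue (149,238) floats parallel in the rack. The right half (wrist view) shows the sinker tray seated at the front (510,105) and the lure tray at the back (595,110). All is done, so I hand in.

```bash
python3 -c "
from h import *
print(ctrl.finish_job())"
```

```text
the job is handed in; nothing more can be done
None
```

The job is handed in at about 70 s: both trays are back in their own places, the reel is on the cork, and the red float is in the free notches, parallel to and level with the blue one.

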